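# Pin the model jig's carriage at its index hole

### The job

Lock the blue sliding carriage of the model-aircraft jig with the yellow quick-release pin: take the pin from its wooden block with its red thumb button held in, put it into the carriage's hole and, bearing down only gently, slide the carriage along with it until the pin drops into the index hole hidden in the bar underneath. Push it fully home, then let go so that the button springs back out and the pin locks. Do not force the pin, and leave the other things on the bench where they are.

Things in the scene. Friction and masses are not known exactly. Their poses are not given: they have to be found in the camera images.
- pin: Quick-release ball-lock pin, 0.13 kg, hanging upright in one of the block's two holes (either one). Origin: centre of the underside of its round dark collar (28 mm across, z 0 to 6 mm); z up its axis. Below: steel shank, 12 mm diameter, to z -36 mm, then a cone to a 6 mm flat at z -42 mm. Above: yellow grip block 22 (x) by 30 (y) mm, z 6 to 44 mm.
- pin_tip (a point): Centre of the pin's flat tip, 42 mm below the pin's origin; axes as the pin's.
- button (a point): Outer face of the red round thumb button when out, 17 mm across, on the yellow grip block's +y side: 20 mm in +y and 26 mm up from the pin's origin, standing 5 mm out of the block's face. Gripping the block across its two y faces squeezes the button in, level with the face, and keeps it in.
- balls (a point): Centre between the pin's two brass locking balls, on the axis, 32.5 mm below the pin's origin. At rest the balls stick out of the shank along its +x and -x to 8.5 mm from the axis, z -30 to -35 mm, too wide for the 13.5 mm holes; with the thumb button in they are drawn inside the shank.
- thumb (a joint): Travel of the red thumb button: 0 out (balls out, locked), 0.005 m fully in (balls drawn in). Spring: 3 N to start, 8 N fully in.
- block: Wooden block, 60 (x) by 150 (y) by 55 mm high, fixed; origin at the centre of its underside. Two upright through holes of 20 mm diameter at y -40 and +40 mm, one with the pin, the other with the plain dowel. The pin hangs with its collar on the block's top, z 55 mm, and loosely in its hole.
- jig: Fixed jig, aluminium base 160 (x) by 290 (y) mm. Origin on the bench, below the carriage's hole as it is at carriage travel 0; +y is the way the carriage slides. The pin must never be pressed on the jig or its carriage with more than 60 N.
- bar (a point): Point on the top face of the steel index bar hidden under the carriage: 32 mm up and 55 mm in +y from the jig's origin. The bar is 42 mm wide, 10.5 mm thick, free below for 15 mm. Its one through hole, 13.5 mm, lies on this face on the line along the jig's y, somewhere within 18 mm either way of this point; just where can be neither seen nor read and must be felt for with the pin.
- carriage (a joint): Travel of the carriage along the jig's +y: 0 to 0.09 m. It slides against about 1.5 N of friction, plus damping of 6 N per m/s, and stays where it is left. 0.6 kg. It starts at 8 to 30 mm.
- bore (a point): Mouth of the upright hole in the blue carriage plate: its centre at the plate's top, 50 mm above the bench; axes as the jig's. 13.5 mm diameter, plate 14 mm thick, then a 4 mm gap to the index bar. Fully home the pin's origin is here: collar flat on the plate, balls out below the bar. On the carriage a model fuselage lies along y, 58 to 120 mm in +x from here, up to 113 mm above the bench.
- dowel: Bystander in the block's other hole: plain steel dowel with a round black knob 24 mm across, 28 mm high over the block. Origin: centre of its collar's underside.
- cowl: Bystander: dark engine cowling ring, 66 mm across, 42 mm high. Origin at its underside.
- engine: Bystander: silver radial engine, about 54 mm across, 32 mm high. Origin at its underside.
- tub: Bystander: olive cockpit tub, 45 by 85 mm, 45 mm high. Origin at its underside.
- half: Bystander: olive and grey fuselage half lying flat, 36 by 260 mm, 16 mm high. Origin at its underside.
- jar1: Bystander: paint jar, 34 mm across, 45 mm high. Origin at its underside.
- jar2: Bystander: paint jar, 34 mm across, 45 mm high. Origin at its underside.
- brush: Bystander: paint brush 170 mm long, lying flat.
Mind the look-alikes: they are no part of the job. What is shaped like the pin but white is not meant.

How it is judged:
By the outcome, as a careful person would: the job done as asked, in the order asked, and still so for the second after the job is handed in, with the robot touching nothing.
It also fails if it takes over 72 s, if anything falls off the work surface, if the arm or the gripper's body presses on something with over 40 N, if the wrist force passes 120 N, or if a joint passes its speed limit or range.

### The arm

A 7-joint arm with a two-finger parallel gripper is mounted at the origin on the work surface. World frame = base frame: x ahead of the robot, y to its left, z up, the work surface at z = 0. Lengths are in mm, angles in rad, forces in N, time in s.
With the tool pointing down it reaches from about 350 to 900 mm from the base axis. Payload 7.2 kg.
Tool frame: the origin (TCP) lies between the finger pads; the fingertips stand env.nose_length ahead of it and the grasp point (between the pads) lies 6 mm ahead of it (env.nose_length is the distance from the TCP to the fingertips, in mm); z points along the fingers, y is the line along which they close (so a half turn about z gives the same grasp; the last joint's range is limited). The gripper opens to 88 mm and grips with 3 to 60 N. Pads are 20 mm wide; open, the fingers measure 115 mm over their backs; the gripper's body (75 mm by 178 mm) begins 61 mm behind the grasp point.
Start: joints at [-1.365, 0.411, -0.013, 1.596, 0.006, 1.134, -0.082], TCP at [169.004, 601.719, 247.653] pointing down, gripper open.
Joint ranges: [-2.95, 2.95], [-0.29, 1.99], [-1.47, 1.44], [0.14, 2.54], [-1.03, 4.17], [0.13, 1.85], [-2.86, 2.86]. Speed limits (rad/s): [2.39, 2.39, 3.01, 3.01, 3.14, 3.14, 3.14].

### API

Orientations are given as a 3x3 rotation matrix whose columns are the frame's x, y, z axes.
In Python, from plant import state, grab_frame, get_calibration, job, env gives the robot as it stands. The module is installed in compiled form; this text tells all that it offers.
- The arm moves only by the shell command python3 -m pendant 'ROWS' [FORCE]. ROWS is JSON, a list of rows, each a list of 3 entries, a list of its own where there are three numbers: the turn, a rotation vector about the tool's x, y, z in degrees, then the shift along the tool's x, y, z in cm, then the finger opening in cm, from 0 to 8.78. In form: [[[ax, ay, az], [x, y, z], claw], ...]. A call has 1 to 10 rows; each row shifts and turns the commanded pose from where the row before left it, along the tool's axes as they then stand; what a row does not reach is not made up. A row lasts 1/10 s, in which the tool goes at most 50 mm and 8.59 degrees, less where a joint would pass 70% of its speed; a pose out of reach is approached as far as the arm can. A call with a gripper value outside its range is refused whole. The fingers move at their own pace and stop on an object; FORCE is the grip in N (left out, the last holds). Time passes only in rows, so rows that do not move let the fingers close. It gives the time, the measured TCP pose, the force, the opening and the grip force at its end, in the units of the state.
- state(): the state, without advancing time (a new reading comes with each control period).
- grab_frame(name): name is "scene" or "top" or "wrist"; returns the picture (480x640x3 uint8, blue, green, red); there is no depth.
- get_calibration(name): a dict with "fx", "fy", "cx", "cy" (pixels), "k1" (the pictures are not rectified: a ray, as slopes to the right and down, at radius r is drawn at 1 + k1 r^2 times it, then the intrinsics apply), "rvec" (rotation vector, rad) and "tvec" (3), from world to camera coordinates, as OpenCV has them; the wrist camera has in their place "tool_from_camera" (4x4, takes a point from camera to tool coordinates, whose origin is the TCP and whose axes are the flange's). Camera axes: x right, y down, z forward; pixel columns grow to the right and rows downward; lengths in mm; the calibration is good to about 2 mm. A picture is of the moment at which its call begins: read the wrist's pose just before it. get_calibration takes no time and is no camera call.
- job.finish_job(): hands the job in; it is judged then, once.
The state is a dict: "t": time; "joints": joint angles; "qd": joint speeds; "joint_efforts": joint torques, N m; "position": TCP position; "orientation": TCP orientation; "contact_force": force on the tool from outside, world axes, zero at the start; "wrist_torque": the same for the moment, N m; "grip_width": finger opening in mm; "gripper_force": force on a finger pad.
Only numpy, scipy, OpenCV 4.12 (cv2) and the standard library are available. Lean on these libraries where they do the work, as an engineer would, in place of code of your own. Each camera call takes 0.05 s, during which the arm holds its last target. There are 200 camera calls.

## Working session

There is one attempt and no reset: what is moved stays moved. The work goes in short steps, Python scripts to look and compute and a shell command to move; the robot and the scene stay as the last step left them, time stands still between calls to the robot, and variables do not carry over. Pictures are saved under pics/ and viewed, at most 10 in all, crops included, and the job is handed in when it is done.

```bash
mkdir -p pics
cat > h.py <<'E'
import numpy as np,cv2
from plant import state,grab_frame,get_calibration,env
def ray(name,uv,st=None):
    c=get_calibration(name)
    K=np.array([[c['fx'],0,c['cx']],[0,c['fy'],c['cy']],[0,0,1.]])
    d=np.array([c['k1'],0,0,0.,0])
    p=cv2.undistortPointsIter(np.array([[uv]],float),K,d,None,None,(3,50,1e-9))[0,0]
    v=np.array([p[0],p[1],1.])
    if name=='wrist':
        T=np.array(c['tool_from_camera']);R=np.array(st['orientation']);
        return R@T[:3,3]+np.array(st['position']),R@T[:3,:3]@v
    R=cv2.Rodrigues(np.array(c['rvec'],float))[0];t=np.array(c['tvec'],float).ravel()
    return -R.T@t,R.T@v
def onz(name,uv,z,st=None):
    o,d=ray(name,uv,st);return o+d*(z-o[2])/d[2]
def proj(name,P,st=None):
    c=get_calibration(name)
    if name=='wrist':
        T=np.array(c['tool_from_camera']);R=np.array(st['orientation'])
        q=T[:3,:3].T@(R.T@(np.array(P)-np.array(st['position']))-T[:3,3])
    else:
        R=cv2.Rodrigues(np.array(c['rvec'],float))[0];q=R@np.array(P)+np.array(c['tvec'],float).ravel()
    a=q[:2]/q[2];a=a*(1+c['k1']*(a@a));return np.array([a[0]*c['fx']+c['cx'],a[1]*c['fy']+c['cy']])
def tri(rays):
    A=0;b=0
    for o,d in rays:
        d=d/np.linalg.norm(d);M=np.eye(3)-np.outer(d,d);A=A+M;b=b+M@o
    return np.linalg.solve(A,b)
E
python3 - <<'E'
from h import *
s=state();print(s);print(env.nose_length)
for n in('top','scene','wrist'):
    im=grab_frame(n);cv2.imwrite(f'pics/{n}0.png',im);print(n,get_calibration(n))
E
```

```text
{'t': 0.0, 'joints': array([-1.36515938,  0.41189008, -0.01275526,  1.59703328,  0.00561049,
        1.13428999, -0.0822103 ]), 'qd': array([ 0.00079233,  0.00035943, -0.00020773, -0.00084167, -0.00019881,
       -0.00162599, -0.00181707]), 'joint_efforts': array([ 5.62878413e-04, -5.87964928e+01,  6.42120391e-01, -2.91069138e+01,
       -5.37288375e-02,  1.84256618e-02,  1.39377448e-04]), 'position': array([168.90873178, 601.26406613, 246.81934286]), 'orientation': array([[-9.62756169e-01,  2.70370953e-01, -3.26962327e-04],
       [ 2.70371130e-01,  9.62754926e-01, -1.55086137e-03],
       [-1.04523276e-04, -1.58150252e-03, -9.99998744e-01]]), 'contact_force': array([-0.43556928,  0.180146  , -1.25153679]), 'wrist_torque': array([-0.0083013 ,  0.00180853,  0.00473254]), 'gripper_force': 0.0, 'grip_width': 87.47939238321126}
25.0
top {'fx': 582.0387325385753, 'fy': 582.0387325385753, 'cx': 323.78464048346217, 'cy': 239.64560309520363, 'k1': 0.0132772984935975, 'rvec': array([ 2.15394205, -2.09559781,  0.19571603]), 'tvec': array([ -35.95347549,  550.46442735, 1393.36984119])}
scene {'fx': 482.8543908082693, 'fy': 482.8543908082693, 'cx': 318.6483213891405, 'cy': 246.14374019905648, 'k1': -0.03955804428861627, 'rvec': array([ 1.6198805 ,  2.05425976, -0.73180873]), 'tvec': array([ 147.44517511, -358.06065339, 1532.79962327])}
wrist {'fx': 341.11332492057, 'fy': 341.11332492057, 'cx': 321.1170694438652, 'cy': 239.72763636790074, 'k1': 0.01838953768684202, 'tool_from_camera': array([[-2.26374172e-04, -9.65095714e-01, -2.61897332e-01,
         7.20745287e+01],
       [ 9.99999683e-01, -4.18261676e-04,  6.76938742e-04,
         3.33939169e-01],
       [-7.62852295e-04, -2.61897096e-01,  9.65095503e-01,
        -1.37693392e+02],
       [ 0.00000000e+00,  0.00000000e+00,  0.00000000e+00,
         1.00000000e+00]])}
```

View pics/top0.png

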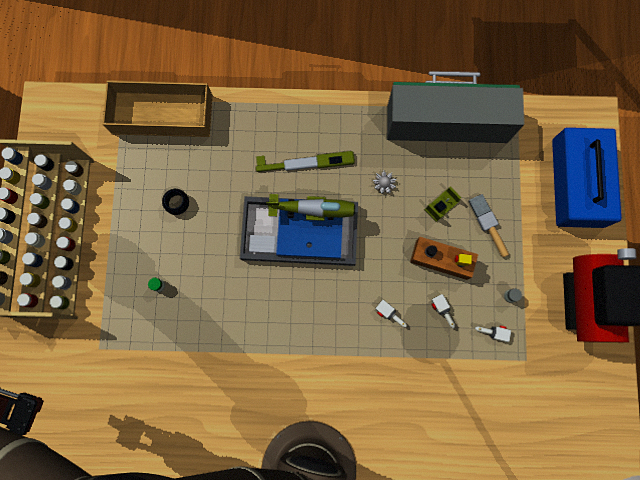

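View pics/scene0.png

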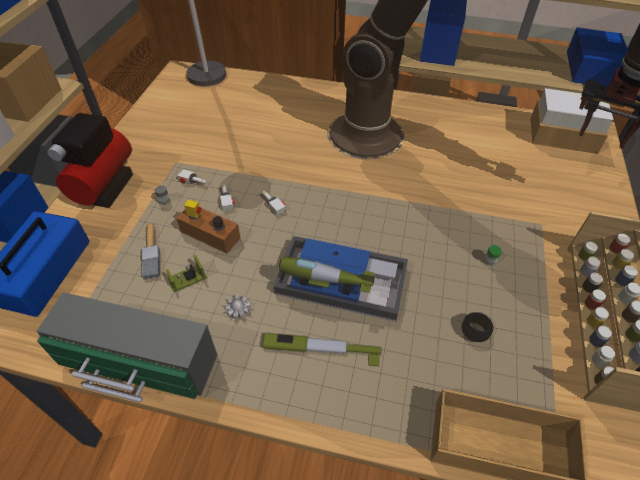

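The top view shows the block at (445,258) with the yellow pin on its right at (465,259) and the dowel at (432,251). The carriage hole is at (308,244), with the fuselage above it. The fuselage lies in +x, so jig x is roughly world x. Next I'll take close crops and first measurements.

Run:
```python
from h import *
t=cv2.imread('pics/top0.png');s=cv2.imread('pics/scene0.png')
a=cv2.resize(t[225:290,400:490],(540,390),interpolation=3)
b=cv2.resize(s[190:260,165:250],(470,390),interpolation=3)
c=cv2.resize(t[190:275,235:365],(400,262),interpolation=3)
o=np.zeros((600,800,3),np.uint8);o[:330,:456]=cv2.resize(a,(456,330));o[:283,457:799]=cv2.resize(b,(342,283));o[335:597,:400]=c
cv2.imwrite('pics/c1.png',o)
for nm,im in(('top',t),('scene',s)):
    hsv=cv2.cvtColor(im,cv2.COLOR_BGR2HSV)
    for l,lo,hi in(('yel',(22,150,100),(32,255,255)),('blue',(105,140,60),(120,255,255)),('wood',(5,130,50),(18,255,200))):
        m=cv2.inRange(hsv,lo,hi)
        n,_,st,ce=cv2.connectedComponentsWithStats(m)
        for i in range(1,n):
            if 40<st[i,4]<8000 : print(nm,l,st[i],ce[i].round(1))
print(onz('top',(465,259),99),onz('scene',(191,209),80),onz('top',(308,244),50),onz('top',(432,251),83))
```

```text
top yel [458 254  14  10 116] [464.9 258.3]
top blue [ 553  128   69   96 5503] [585.3 175.2]
top blue [ 276  210   66   48 2323] [308.7 237.3]
top wood [436  76  37   6 169] [453.2  78.3]
top wood [  0 143   6  26  80] [  1.4 155.8]
top wood [ 10 160  28 152 992] [ 22.7 237. ]
top wood [ 43 161  27 152 870] [ 54.8 237.7]
top wood [488 227  21  30 206] [498.1 241.6]
top wood [ 411  237   67   41 1249] [443.  256.5]
top wood [ 78 369  31   3  61] [ 91.9 370.1]
top wood [  0 375  28   4  55] [ 10.3 376.6]
top wood [412 475  56   5 102] [436.1 477.5]
scene yel [184 200  15  18 173] [191.2 207.7]
scene blue [  0   0  20  15 161] [6.5 4.6]
scene blue [ 420    0   46   65 2005] [442.7  34. ]
scene blue [ 573   28   52   58 1704] [598.4  57.6]
scene blue [   0  173   89  143 7727] [ 34.  247.6]
scene blue [ 301  239   69   36 1398] [336.1 255.6]
scene blue [291 280  69  20 262] [328.3 290.1]
scene wood [335   0   5  45 116] [337.   24.2]
scene wood [343  15  27  33 423] [352.1  25.9]
scene wood [411  22  15   6  49] [418.   24.5]
scene wood [463  29  55  10 192] [489.7  33.6]
scene wood [527  37  43   9 151] [547.5  41. ]
scene wood [   0   42   61   79 3178] [25.  80.9]
scene wood [ 397   71  105   32 1572] [446.4  86.1]
scene wood [68 72 10  8 42] [73.  76.5]
scene wood [508  86  35  24 536] [525.5  96.6]
scene wood [292  88  16  15  50] [301.   95.2]
scene wood [ 59  91  33  27 442] [ 76.4 106.1]
scene wood [610 103  25  11 132] [622.2 108.3]
scene wood [612 113  17  23 191] [619.3 122.4]
scene wood [532 124  26  22 185] [544.4 135.9]
scene wood [ 177  207   63   46 1440] [209.4 229.6]
scene wood [610 237  17  18 122] [615.8 246.7]
scene wood [585 293  17  18 113] [590.8 303. ]
[ 504.71651002 -358.44219047   99.        ] [ 507.79859787 -360.51900278   80.        ] [539.33281901  17.99013016  50.        ] [ 524.59598019 -283.03536056   83.        ]
```

View pics/c1.png

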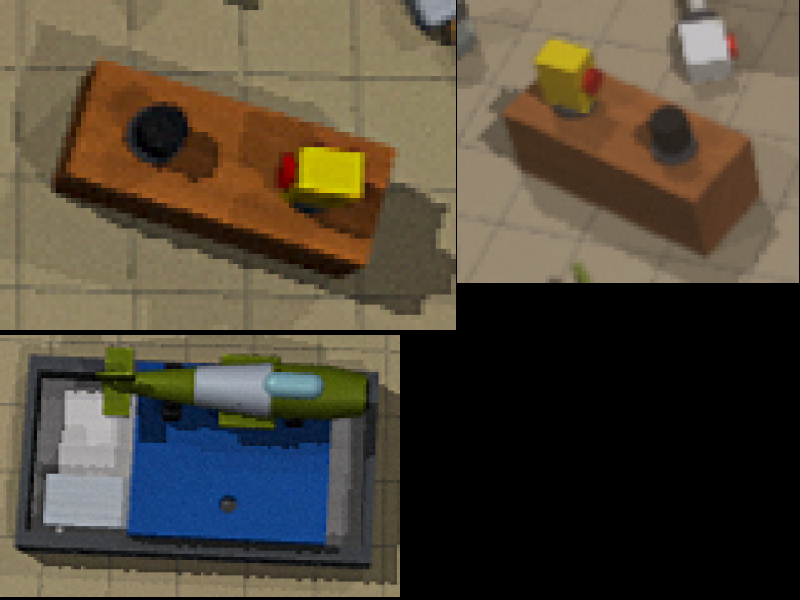

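The crop shows the red button facing world +y, towards the dowel, and the jig's axes close to the world axes. I'll swing round with the tool y axis brought onto world y, stopping over the jig first.

```bash
python3 -m pendant '[[[0,0,-8],[0,0,0],6.2],[[0,0,-7.7],[0,0,0],6.2],[[0,0,0],[-2.58,-4.15,0],6.2],[[0,0,0],[-2.58,-4.15,0],6.2],[[0,0,0],[-2.58,-4.15,0],6.2],[[0,0,0],[-2.58,-4.15,0],6.2],[[0,0,0],[-2.58,-4.15,0],6.2],[[0,0,0],[-2.58,-4.15,0],6.2],[[0,0,0],[-2.58,-4.15,0],6.2],[[0,0,0],[-2.58,-4.15,0],6.2]]'
python3 -m pendant '[[[0,0,0],[-2.58,-4.15,0],6.2],[[0,0,0],[-2.58,-4.15,0],6.2],[[0,0,0],[-2.58,-4.15,0],6.2],[[0,0,0],[-2.58,-4.15,0],6.2],[[0,0,0],[-2.58,-4.15,0],6.2],[[0,0,0],[-2.58,-4.15,0],6.2],[[0,0,0],[0,0,0],6.2],[[0,0,0],[0,0,0],6.2]]'
```

```text
t: 1.15
position: [376.1, 267.8, 247.7]
orientation: [[-1.0, -0.0, 0.0], [-0.0, 1.0, 0.0], [-0.0, 0.0, -1.0]]
contact_force: [0.5, 0.1, 0.1]
grip_width: 62.0
gripper_force: 0.0
t: 1.95
position: [530.3, 19.9, 247.2]
orientation: [[-1.0, 0.002, -0.001], [0.002, 1.0, -0.0], [0.001, -0.0, -1.0]]
contact_force: [-0.3, 0.4, -0.2]
grip_width: 61.8
gripper_force: 0.0
```

```bash
cat > w.py <<'E'
import sys,pickle
from h import *
s=state();im=grab_frame('wrist');cv2.imwrite(f'pics/{sys.argv[1]}.png',im);pickle.dump(s,open(f'pics/{sys.argv[1]}.pkl','wb'));print(s['position'],s['contact_force'],s['grip_width'])
E
python3 w.py jig
python3 -m pendant '[[[0,0,0],[0.3,-4.7,0],6.2],[[0,0,0],[0.3,-4.7,0],6.2],[[0,0,0],[0.3,-4.7,0],6.2],[[0,0,0],[0.3,-4.7,0],6.2],[[0,0,0],[0.3,-4.7,0],6.2],[[0,0,0],[0.3,-4.7,0],6.2],[[0,0,0],[0.3,-4.7,0],6.2],[[0,0,0],[0.3,-4.1,0],6.2],[[0,0,0],[0,0,0],6.2],[[0,0,0],[0,0,0],6.2]]'
python3 w.py pin
python3 - <<'E'
import cv2,numpy as np
a=cv2.imread('pics/jig.png');b=cv2.imread('pics/pin.png')
o=np.zeros((600,800,3),np.uint8);o[:300,:400]=cv2.resize(a,(400,300),interpolation=3);o[:300,400:]=cv2.resize(b,(400,300),interpolation=3)
o[300:,:400]=cv2.resize(a[165:315,220:420],(400,300));o[300:,400:]=cv2.resize(b[165:315,220:420],(400,300))
cv2.imwrite('pics/c2.png',o)
E
```

```text
[530.26194489  19.86029809 247.17076059] [-0.25056056  0.3895245  -0.17319645] 61.78604231746462
t: 3.0
position: [506.6, -348.0, 247.2]
orientation: [[-1.0, -0.0, -0.0], [-0.0, 1.0, 0.001], [0.0, 0.001, -1.0]]
contact_force: [0.2, -0.0, -0.2]
grip_width: 61.8
gripper_force: 0.0
[ 506.64073292 -348.013994    247.1851231 ] [ 0.1852874  -0.01141209 -0.18018636] 61.75950842950646
```

View pics/c2.png

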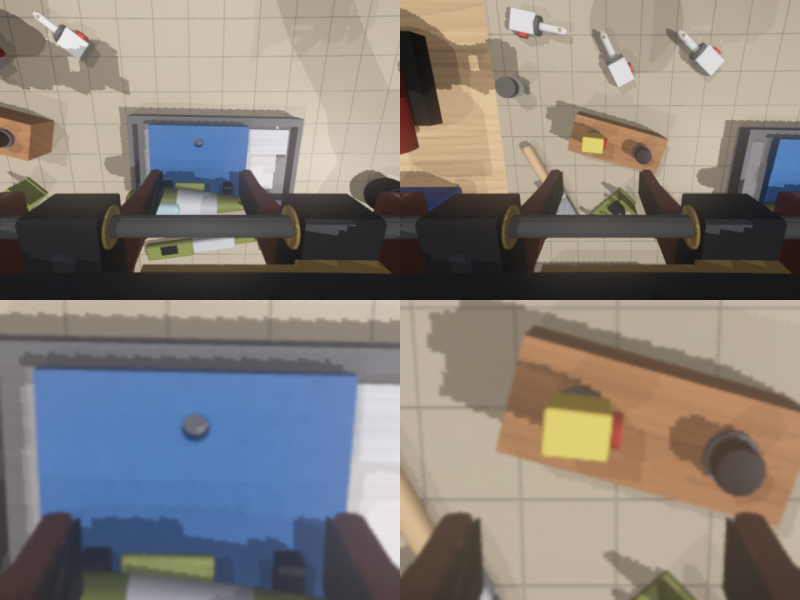

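The wrist views show the pin's bright yellow top at about (308,232), with its button on the right (+y) side and only slightly turned. The hole in the blue plate is at about (318,228). I'll measure both.

```bash
cat > m.py <<'E'
from h import *
import pickle
L=lambda n:(cv2.imread(f'pics/{n}.png'),pickle.load(open(f'pics/{n}.pkl','rb')))
im,s=L('pin');hsv=cv2.cvtColor(im,cv2.COLOR_BGR2HSV)
m=cv2.inRange(hsv,(20,110,185),(35,255,255));m[300:]=0
n,lab,st,ce=cv2.connectedComponentsWithStats(m);i=1+st[1:,4].argmax();print('top',st[i],ce[i])
c=max(cv2.findContours((lab==i).astype(np.uint8),0,2)[0],key=cv2.contourArea)
P=np.array([onz('wrist',p[0],99,s)[:2] for p in c],np.float32);r=cv2.minAreaRect(P);print('rect(mm) ctr,size,ang',r)
print('centroid',onz('wrist',ce[i],99,s),'top cam',onz('top',(464.9,258.3),97))
m=cv2.inRange(hsv,(0,150,80),(8,255,255))|cv2.inRange(hsv,(172,150,80),(180,255,255));m[:150]=0;m[300:]=0;m[:,:290]=0;m[:,345:]=0
ys,xs=np.nonzero(m);print('red',len(xs),xs.min(),xs.max(),onz('wrist',(xs.mean(),ys.mean()),81,s))
im,s=L('jig');hsv=cv2.cvtColor(im,cv2.COLOR_BGR2HSV)
b=cv2.inRange(hsv,(100,90,90),(125,255,255))
h=(b==0).astype(np.uint8);h[:212]=0;h[245:]=0;h[:,:295]=0;h[:,345:]=0
ys,xs=np.nonzero(h);uv=(xs.mean(),ys.mean());print('hole px',len(xs),uv,xs.min(),xs.max(),ys.min(),ys.max(),onz('wrist',uv,50,s),'w mm',onz('wrist',(xs.max()+1,ys.mean()),50,s)[1]-onz('wrist',(xs.min(),ys.mean()),50,s)[1])
E1=[]
for x in range(250,385,5):
    y=np.nonzero(b[:,x])[0];y=y[y>180]
    E1.append(onz('wrist',(x,y[0]),50,s)[:2])
E1=np.array(E1);print('edge slope dx/dy deg',np.degrees(np.arctan(np.polyfit(E1[:,1],E1[:,0],1))))
t=cv2.imread('pics/top0.png');hs=cv2.cvtColor(t,cv2.COLOR_BGR2HSV);h=(cv2.inRange(hs,(105,140,60),(120,255,255))==0)[238:251,301:316];ys,xs=np.nonzero(h);print('top hole',len(xs),onz('top',(xs.mean()+301,ys.mean()+238),50))
E
python3 m.py
```

```text
top [291 219  35  27 810] [307.73703704 232.20740741]
rect(mm) ctr,size,ang ((505.62921142578125, -358.530029296875), (29.250320434570312, 21.577877044677734), 84.0312728881836)
centroid [ 505.52704259 -358.69537845   99.        ] top cam [ 506.71662388 -358.71975322   97.        ]
red 69 326 330 [ 507.93434269 -340.799711     81.        ]
hole px 100 (np.float64(317.32), np.float64(227.23)) 312 323 222 232 [536.00934559  16.69930368  50.        ] w mm 12.085861736691124
edge slope dx/dy deg [ 1.49917115 89.88734033]
top hole 20 [538.12949777  15.9676552   50.        ]
```

The top face measures 29.3×21.6 mm against 30×22, and both cameras put the pin at (505.7, -358.6), with yaw about -6°. The hole is at about (536.5, 16.5) and the jig yaw is about -1.5°. Descending onto the grip.

```bash
python3 -m pendant '[[[0,0,0],[0.09,-1.06,0],6.2],[[0,0,6],[0,0,0],6.2],[[0,0,0],[0,0,4],6.2],[[0,0,0],[0,0,4],6.2],[[0,0,0],[0,0,3.5],6.2],[[0,0,0],[0,0,2.2],6.2],[[0,0,0],[0,0,1.5],6.2],[[0,0,0],[0,0,0.5],6.2],[[0,0,0],[0,0,0],6.2],[[0,0,0],[0,0,0],6.2]]' 25
python3 w.py a
```

```text
t: 4.05
position: [506.3, -360.2, 91.9]
orientation: [[-0.995, 0.104, 0.002], [0.104, 0.995, -0.001], [-0.002, -0.001, -1.0]]
contact_force: [-0.1, 0.3, 0.5]
grip_width: 61.9
gripper_force: 0.0
[ 506.27793976 -360.15502821   91.85857761] [-0.08334966  0.25621629  0.50108365] 61.94974182426952
```

```bash
python3 -m pendant '[[[0,0,0],[0.06,0.14,0.16],6.2],[[0,0,0],[0,0,0],3],[[0,0,0],[0,0,0],2.5],[[0,0,0],[0,0,0],2.5],[[0,0,0],[0,0,0],2.5],[[0,0,0],[0,0,0],2.5],[[0,0,0],[0,0,0],2.5],[[0,0,0],[0,0,0],2.5]]' 30
python3 w.py b
```

```text
t: 4.9
position: [505.1, -358.5, 89.1]
orientation: [[-0.995, 0.104, 0.0], [0.104, 0.995, -0.0], [-0.0, -0.0, -1.0]]
contact_force: [0.4, 0.1, 1.0]
grip_width: 29.8
gripper_force: 30.0
[ 505.09525874 -358.51022111   89.12571089] [0.38198875 0.13210541 0.97392161] 29.841186134924087
```

Opening is 29.8 mm, so the pin is gripped and the button fully in. Lifting, then carrying it to above the hole.

```bash
python3 -m pendant '[[[0,0,0],[0,0,-1],2.5],[[0,0,0],[0,0,-2],2.5],[[0,0,0],[0,0,-2.5],2.5],[[0,0,0],[0,0,-3],2.5],[[0,0,0],[0,0,-2.5],2.5],[[0,0,-6],[0,0,0],2.5],[[0,0,0],[-0.3,3,0],2.5],[[0,0,0],[-0.4,4.5,0],2.5],[[0,0,0],[-0.4,4.5,0],2.5],[[0,0,0],[-0.4,4.5,0],2.5]]'
python3 -m pendant '[[[0,0,0],[-0.4,4.5,0],2.5],[[0,0,0],[-0.4,4.5,0],2.5],[[0,0,0],[-0.4,4.5,0],2.5],[[0,0,0],[-0.3,4,0],2.5],[[0,0,0],[-0.1,3,0],2.5],[[0,0,0],[0,0.5,0],2.5],[[0,0,0],[0,0,3],2.5],[[0,0,0],[0,0,2],2.5],[[0,0,0],[0,0,0],2.5],[[0,0,0],[0,0,0],2.5]]'
python3 w.py c
python3 - <<'E'
import sys;sys.path.insert(0,'.')
from h import *
import os;os.chdir('.')
t=grab_frame('scene');cv2.imwrite('pics/sc.png',t);b=cv2.imread('pics/c.png')
o=np.zeros((500,800,3),np.uint8);o[:,:400]=cv2.resize(b[130:330,240:400],(400,500),interpolation=2);o[:,400:]=cv2.resize(t[190:290,300:380],(400,500),interpolation=2)
cv2.imwrite('pics/c3.png',o)
E
```

```text
t: 5.95
position: [519.7, -191.8, 199.5]
orientation: [[-1.0, 0.0, 0.0], [0.0, 1.0, 0.0], [-0.0, 0.0, -1.0]]
contact_force: [-0.1, 0.3, 0.1]
grip_width: 29.8
gripper_force: 30.0
t: 6.95
position: [536.0, 15.9, 149.5]
orientation: [[-1.0, 0.001, -0.0], [0.001, 1.0, -0.0], [0.0, -0.0, -1.0]]
contact_force: [-0.2, -0.1, -0.2]
grip_width: 29.8
gripper_force: 30.0
[535.99237687  15.87423285 149.54981079] [-0.15507235 -0.05097713 -0.2135418 ] 29.781182075449156
```

View pics/c3.png

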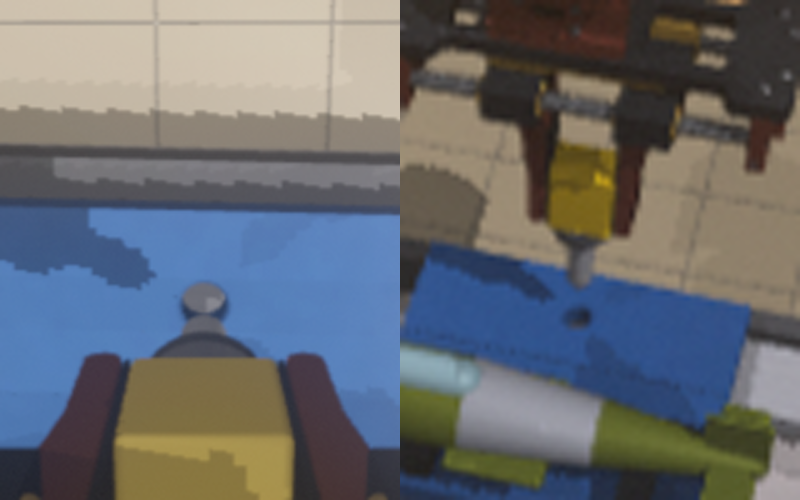

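The left view (wrist) shows the hole at about (321.6,249) with the tip at (322,260). The scene view shows the tip about 25 mm above and in line with the hole. I'll measure the hole again from here.

Run:
```python
from h import *
import pickle
im=cv2.imread('pics/c.png');s=pickle.load(open('pics/c.pkl','rb'));hsv=cv2.cvtColor(im,cv2.COLOR_BGR2HSV)
b=cv2.inRange(hsv,(100,90,90),(125,255,255))
h=(b==0).astype(np.uint8);h[:238]=0;h[258:]=0;h[:,:305]=0;h[:,340:]=0
for y in range(240,260):
    xs=np.nonzero(h[y])[0]
    if len(xs):print(y,xs.min(),xs.max())
print(onz('wrist',(322,242.5),50,s),onz('wrist',(322,248),50,s))
P=np.array(s['position']);off=P-[0,0,34.1];print('exp tip px',proj('wrist',off-[0,0,42],s),proj('scene',off-[0,0,42]),'collar',proj('wrist',off,s))
i=cv2.imread('pics/sc.png');hs=cv2.cvtColor(i,cv2.COLOR_BGR2HSV)
d=(cv2.inRange(hs,(100,100,70),(125,255,255))==0).astype(np.uint8)[245:260,328:345]
ys,xs=np.nonzero(d);print('scene hole',len(xs),onz('scene',(xs.mean()+328,ys.mean()+245),50),'px',xs.mean()+328,ys.mean()+245)
```

```text
243 319 323
244 317 325
245 315 327
246 314 328
247 314 329
248 313 329
249 313 329
250 313 329
251 314 328
252 314 328
253 314 327
254 314 325
255 315 323
256 315 324
257 316 326
[530.50058953  17.1067304   50.        ] [534.64391612  17.10523126  50.        ]
exp tip px [320.24507876 260.09059423] [335.20536692 246.35856905] collar [320.09786541 284.88125638]
scene hole 21 [520.25484316  17.68852664  50.        ] px 337.0 247.76190476190476
```

```bash
python3 -m pendant '[[[0,0,0],[0,-0.05,1],2.5],[[0,0,0],[0,0,1],2.5],[[0,0,0],[0,0,0],2.5],[[0,0,0],[0,0,0.2],2.5],[[0,0,0],[0,0,0.2],2.5],[[0,0,0],[0,0,0.2],2.5],[[0,0,0],[0,0,0],2.5],[[0,0,0],[0,0,0],2.5]]'
```

```text
t: 7.85
position: [536.0, 16.2, 123.1]
orientation: [[-1.0, -0.0, 0.0], [-0.0, 1.0, 0.0], [-0.0, 0.0, -1.0]]
contact_force: [0.6, 0.8, -1.4]
grip_width: 29.9
gripper_force: 30.0
```

```bash
python3 -m pendant '[[[0,0,0],[0,0,0.2],2.5],[[0,0,0],[0,0,0.2],2.5],[[0,0,0],[0,0,0],2.5]]'; python3 -m pendant '[[[0,0,0],[0,0,0.2],2.5],[[0,0,0],[0,0,0.2],2.5],[[0,0,0],[0,0,0],2.5],[[0,0,0],[0,0,0],2.5]]'
```

```text
t: 8.15
position: [536.0, 16.2, 118.8]
orientation: [[-1.0, -0.0, 0.0], [-0.0, 1.0, -0.0], [-0.0, -0.0, -1.0]]
contact_force: [-0.2, -0.1, -0.4]
grip_width: 30.6
gripper_force: 30.0
t: 8.55
position: [536.0, 16.1, 115.0]
orientation: [[-1.0, -0.0, -0.0], [-0.0, 1.0, -0.0], [0.0, -0.0, -1.0]]
contact_force: [0.5, -0.6, -3.1]
grip_width: 29.7
gripper_force: 30.0
```

```bash
python3 -m pendant '[[[0,0,0],[0,0,0.2],2.5],[[0,0,0],[0,0,0.2],2.5],[[0,0,0],[0,0,0],2.5]]'; python3 -m pendant '[[[0,0,0],[0,0,0.15],2.5],[[0,0,0],[0,0,0],2.5],[[0,0,0],[0,0,0],2.5]]'; python3 -m pendant '[[[0,0,0],[0,0,0.1],2.5],[[0,0,0],[0,0,0],2.5],[[0,0,0],[0,0,0],2.5]]'
```

```text
t: 8.85
position: [536.0, 16.1, 110.8]
orientation: [[-1.0, -0.0, 0.0], [-0.0, 1.0, -0.0], [-0.0, -0.0, -1.0]]
contact_force: [1.2, -0.6, -1.7]
grip_width: 29.5
gripper_force: 30.0
t: 9.15
position: [536.0, 16.1, 109.5]
orientation: [[-1.0, -0.0, -0.0], [-0.0, 1.0, -0.0], [0.0, -0.0, -1.0]]
contact_force: [1.2, -0.4, -1.6]
grip_width: 29.6
gripper_force: 30.0
t: 9.45
position: [536.0, 16.1, 108.5]
orientation: [[-1.0, -0.0, 0.0], [-0.0, 1.0, -0.0], [-0.0, -0.0, -1.0]]
contact_force: [1.2, -1.3, -1.0]
grip_width: 29.9
gripper_force: 30.0
```

```bash
python3 -m pendant '[[[0,0,0],[0,0,0.05],2.5],[[0,0,0],[0,0,0],2.5],[[0,0,0],[0,0,0],2.5]]' | grep -E 'pos|cont'; python3 -m pendant '[[[0,0,0],[0,0,0.05],2.5],[[0,0,0],[0,0,0],2.5],[[0,0,0],[0,0,0],2.5]]'| grep -E 'pos|cont'; python3 -m pendant '[[[0,0,0],[0,0,0.05],2.5],[[0,0,0],[0,0,0],2.5],[[0,0,0],[0,0,0],2.5]]'| grep -E 'pos|cont'
```

```text
position: [536.0, 16.1, 108.1]
contact_force: [1.1, -0.6, -0.9]
position: [536.1, 16.1, 107.9]
contact_force: [-0.5, -0.1, 5.3]
position: [536.2, 16.1, 107.8]
contact_force: [-1.9, -0.4, 9.1]
```

Bar contact is at TCP z ≈ 107.9 with 9 N, as expected for a tip on the bar's top. I'll slide along +y in 2.5 mm steps, with a stop check between typed moves.

```bash
cat > chk.py <<'E'
import sys
from plant import state
s=state();p=s['position'];f=s['contact_force'];print(round(s['t'],2),p.round(2),f.round(1),flush=True)
sys.exit(int(f[2]<3 or f[2]>16 or abs(f[1])>12 or abs(f[0])>12))
E
S() { python3 chk.py || exit; }
python3 -m pendant '[[[0,0,0],[0,0.1,0],2.5],[[0,0,0],[-0.01,0.15,0],2.5],[[0,0,0],[0,0,0],2.5]]' >/dev/null; S
python3 -m pendant '[[[0,0,0],[0,0.1,0],2.5],[[0,0,0],[-0.005,0.15,0],2.5],[[0,0,0],[0,0,0],2.5]]' >/dev/null; S
python3 -m pendant '[[[0,0,0],[0,0.1,0],2.5],[[0,0,0],[-0.005,0.15,0],2.5],[[0,0,0],[0,0,0],2.5]]' >/dev/null; S
python3 -m pendant '[[[0,0,0],[0,0.1,0],2.5],[[0,0,0],[-0.005,0.15,0],2.5],[[0,0,0],[0,0,0],2.5]]' >/dev/null; S
```

```text
10.65 [536.18  16.6  107.77] [-3.4 -6.1 11. ]
10.95 [536.52  18.4  107.82] [-2.9 -8.5  9.6]
11.25 [536.7   20.99 107.81] [-1.3 -7.4  8.9]
11.55 [536.76  23.47 107.8 ] [-1.2 -7.7  8.9]
```

```bash
S() { python3 chk.py || exit; }
python3 -m pendant '[[[0,0,0],[-0.01,0.13,0],2.5],[[0,0,0],[0,0.12,0],2.5],[[0,0,0],[0,0,0],2.5]]' >/dev/null; S
python3 -m pendant '[[[0,0,0],[-0.01,0.13,0],2.5],[[0,0,0],[0,0.12,0],2.5],[[0,0,0],[0,0,0],2.5]]' >/dev/null; S
python3 -m pendant '[[[0,0,0],[-0.01,0.13,0],2.5],[[0,0,0],[0,0.12,0],2.5],[[0,0,0],[0,0,0],2.5]]' >/dev/null; S
python3 -m pendant '[[[0,0,0],[-0.01,0.13,0],2.5],[[0,0,0],[0,0.12,0],2.5],[[0,0,0],[0,0,0],2.5]]' >/dev/null; S
python3 -m pendant '[[[0,0,0],[-0.01,0.13,0],2.5],[[0,0,0],[0,0.12,0],2.5],[[0,0,0],[0,0,0],2.5]]' >/dev/null; S
python3 -m pendant '[[[0,0,0],[-0.01,0.13,0],2.5],[[0,0,0],[0,0.12,0],2.5],[[0,0,0],[0,0,0],2.5]]' >/dev/null; S
python3 -m pendant '[[[0,0,0],[-0.01,0.13,0],2.5],[[0,0,0],[0,0.12,0],2.5],[[0,0,0],[0,0,0],2.5]]' >/dev/null; S
python3 -m pendant '[[[0,0,0],[-0.01,0.13,0],2.5],[[0,0,0],[0,0.12,0],2.5],[[0,0,0],[0,0,0],2.5]]' >/dev/null; S
```

```text
11.85 [536.85  25.87 107.79] [-0.6 -6.9  9.2]
12.15 [536.98  28.41 107.81] [-1.8 -6.8  9.8]
12.45 [537.04  30.89 107.8 ] [-0.8 -6.7  9.6]
12.75 [537.14  33.31 107.8 ] [-0.4 -6.8  9.5]
13.05 [537.22  35.81 107.79] [-0.8 -8.4  9.7]
13.35 [537.32  38.32 107.8 ] [-0.2 -8.3  9.4]
13.65 [537.38  40.83 107.79] [-0.8 -9.1  9.1]
13.95 [537.47  43.28 107.78] [-0.7 -8.   9.8]
```

```bash
S() { python3 chk.py || exit; }
python3 -m pendant '[[[0,0,0],[-0.006,0.13,0],2.5],[[0,0,0],[0,0.12,0],2.5],[[0,0,0],[0,0,0],2.5]]' >/dev/null; S
python3 -m pendant '[[[0,0,0],[-0.006,0.13,0],2.5],[[0,0,0],[0,0.12,0],2.5],[[0,0,0],[0,0,0],2.5]]' >/dev/null; S
python3 -m pendant '[[[0,0,0],[-0.006,0.13,0],2.5],[[0,0,0],[0,0.12,0],2.5],[[0,0,0],[0,0,0],2.5]]' >/dev/null; S
python3 -m pendant '[[[0,0,0],[-0.006,0.13,0],2.5],[[0,0,0],[0,0.12,0],2.5],[[0,0,0],[0,0,0],2.5]]' >/dev/null; S
python3 -m pendant '[[[0,0,0],[-0.006,0.13,0],2.5],[[0,0,0],[0,0.12,0],2.5],[[0,0,0],[0,0,0],2.5]]' >/dev/null; S
python3 -m pendant '[[[0,0,0],[-0.006,0.13,0],2.5],[[0,0,0],[0,0.12,0],2.5],[[0,0,0],[0,0,0],2.5]]' >/dev/null; S
python3 -m pendant '[[[0,0,0],[-0.006,0.13,0],2.5],[[0,0,0],[0,0.12,0],2.5],[[0,0,0],[0,0,0],2.5]]' >/dev/null; S
python3 -m pendant '[[[0,0,0],[-0.006,0.13,0],2.5],[[0,0,0],[0,0.12,0],2.5],[[0,0,0],[0,0,0],2.5]]' >/dev/null; S
```

```text
14.25 [537.53  45.87 107.79] [-0.  -7.2 10.1]
14.55 [537.6   48.32 107.81] [-1.4 -7.9 10.2]
14.85 [537.63  50.75 107.76] [-1.3 -7.8 10. ]
15.15 [537.74  53.35 107.8 ] [-1.1 -7.7  9.9]
15.45 [537.79  55.85 107.81] [-1.3 -7.7  9.7]
15.75 [537.83  58.31 107.78] [-1.6 -7.2  9.7]
16.05 [537.9   61.07 107.71] [-0.4 -7.6  9.2]
16.35 [537.58  65.7  106.99] [ 0.5 -0.6 -0.4]
```

The pin dropped at y ≈ 65.7: z fell and the forces vanished. Feeding down in small steps and watching the side force.

```bash
S() { python3 chk.py; }
cat > chk2.py <<'E'
import sys
from plant import state
s=state();p=s['position'];f=s['contact_force'];print(round(s['t'],2),p.round(2),f.round(1),round(s['grip_width'],1),flush=True)
sys.exit(int(f[2]>9 or abs(f[1])>8 or abs(f[0])>8))
E
S() { python3 chk2.py || exit; }
python3 -m pendant '[[[0,0,0],[0,0,0.1],2.5],[[0,0,0],[0,0,0],2.5]]' >/dev/null; S
python3 -m pendant '[[[0,0,0],[0,0,0.1],2.5],[[0,0,0],[0,0,0],2.5]]' >/dev/null; S
python3 -m pendant '[[[0,0,0],[0,0,0.1],2.5],[[0,0,0],[0,0,0],2.5]]' >/dev/null; S
python3 -m pendant '[[[0,0,0],[0,0,0.1],2.5],[[0,0,0],[0,0,0],2.5]]' >/dev/null; S
python3 -m pendant '[[[0,0,0],[0,0,0.1],2.5],[[0,0,0],[0,0,0],2.5]]' >/dev/null; S
python3 -m pendant '[[[0,0,0],[0,0,0.1],2.5],[[0,0,0],[0,0,0],2.5]]' >/dev/null; S
python3 -m pendant '[[[0,0,0],[0,0,0.1],2.5],[[0,0,0],[0,0,0],2.5]]' >/dev/null; S
python3 -m pendant '[[[0,0,0],[0,0,0.1],2.5],[[0,0,0],[0,0,0],2.5]]' >/dev/null; S
```

```text
16.55 [537.48  66.3  105.73] [ 1.1 -1.  -1.5] 29.8
16.75 [537.43  66.26 104.79] [ 1.1 -0.9 -1.9] 30.2
16.95 [537.39  66.24 103.85] [ 1.7 -0.8 -2. ] 29.8
17.15 [537.52  66.36 103.  ] [ 1.6 -1.3  0.6] 30.0
17.35 [537.67  66.55 102.14] [ 1.2 -0.1  1.4] 29.8
17.55 [537.68  66.8  101.  ] [ 1.5  2.2 -1.2] 29.9
17.75 [537.66  66.86  99.98] [ 2.   3.6 -0.2] 29.7
17.95 [537.72  66.86  99.06] [1.2 4.9 1.1] 30.1
```

```bash
S() { python3 chk2.py || exit; }
python3 -m pendant '[[[0,0,0],[-0.01,0.05,0.1],2.5],[[0,0,0],[0,0,0],2.5]]' >/dev/null; S
python3 -m pendant '[[[0,0,0],[0,0,0.15],2.5],[[0,0,0],[0,0,0],2.5]]' >/dev/null; S
python3 -m pendant '[[[0,0,0],[0,0,0.15],2.5],[[0,0,0],[0,0,0],2.5]]' >/dev/null; S
python3 -m pendant '[[[0,0,0],[0,0,0.15],2.5],[[0,0,0],[0,0,0],2.5]]' >/dev/null; S
python3 -m pendant '[[[0,0,0],[0,0,0.15],2.5],[[0,0,0],[0,0,0],2.5]]' >/dev/null; S
python3 -m pendant '[[[0,0,0],[0,0,0.15],2.5],[[0,0,0],[0,0,0],2.5]]' >/dev/null; S
python3 -m pendant '[[[0,0,0],[0,0,0.15],2.5],[[0,0,0],[0,0,0],2.5]]' >/dev/null; S
python3 -m pendant '[[[0,0,0],[0,0,0.15],2.5],[[0,0,0],[0,0,0],2.5]]' >/dev/null; S
python3 -m pendant '[[[0,0,0],[0,0,0.15],2.5],[[0,0,0],[0,0,0],2.5]]' >/dev/null; S
python3 -m pendant '[[[0,0,0],[0,0,0.1],2.5],[[0,0,0],[0,0,0],2.5]]' >/dev/null; S
```

```text
18.15 [537.71  66.91  97.98] [1.  4.5 1.3] 29.7
18.35 [537.7   66.94  96.42] [2.6 5.6 0.8] 30.2
18.55 [537.73  66.95  94.93] [2.3 5.1 2.1] 29.9
18.75 [537.74  66.96  93.39] [2.1 4.8 1. ] 29.8
18.95 [537.75  67.01  91.93] [2.2 5.5 1.8] 29.9
19.15 [537.73  67.    90.41] [2.6 5.1 1.8] 30.0
19.35 [537.76  67.02  88.92] [2.3 4.8 1.2] 29.6
19.55 [537.73  67.01  87.42] [2.1 4.8 1.2] 30.3
19.75 [537.75  67.03  85.9 ] [2.  5.2 0.9] 29.5
19.95 [537.75  67.    84.97] [1.8 4.7 1.6] 29.8
```

```bash
S() { python3 chk2.py || exit; }
python3 -m pendant '[[[0,0,0],[0,0.03,0.05],2.5],[[0,0,0],[0,0,0],2.5]]' >/dev/null; S
python3 -m pendant '[[[0,0,0],[0,0,0.05],2.5],[[0,0,0],[0,0,0],2.5]]' >/dev/null; S
python3 -m pendant '[[[0,0,0],[0,0,0.05],2.5],[[0,0,0],[0,0,0],2.5]]' >/dev/null; S
python3 -m pendant '[[[0,0,0],[0,0,0.05],2.5],[[0,0,0],[0,0,0],2.5]]' >/dev/null; S
python3 -m pendant '[[[0,0,0],[0,0,0.05],2.5],[[0,0,0],[0,0,0],2.5]]' >/dev/null; S
```

```text
20.15 [537.72  67.04  84.52] [2.4 5.7 2.6] 29.7
20.35 [537.75  67.07  84.08] [1.4 4.8 2.3] 29.8
20.55 [537.73  67.03  84.02] [0.2 4.4 8.9] 30.3
20.75 [537.78  67.05  84.02] [-1.8  3.8 14.6] 29.6
```

The collar is seated: z holds at 84.0 mm against an expected 83.9, with 14.6 N. Easing off, releasing and retreating upward.

```bash
python3 -m pendant '[[[0,0,0],[0,0,-0.07],2.5],[[0,0,0],[0,0,0],2.5],[[0,0,0],[0,0,0],3.6],[[0,0,0],[0,0,0],4.5],[[0,0,0],[0,0,0],6],[[0,0,0],[0,0,0],6],[[0,0,0],[0,0,0],6]]'
python3 -m pendant '[[[0,0,0],[0,0,-1],6],[[0,0,0],[0,0,-2],6],[[0,0,0],[0,0,-3],6],[[0,0,0],[0,0,-4],6],[[0,0,0],[0,0,-4],6],[[0,0,0],[0,0,-2],6],[[0,0,0],[0,0,0],6],[[0,0,0],[0,0,0],6]]'
python3 w.py d
python3 - <<'E'
import os;os.chdir('.')
from h import *
import pickle
t=grab_frame('scene');b=cv2.imread('pics/d.png');p=grab_frame('top');cv2.imwrite('pics/top9.png',p);cv2.imwrite('pics/sc9.png',t)
o=np.zeros((600,800,3),np.uint8);o[:300,:400]=cv2.resize(b[150:300,220:420],(400,300),interpolation=2);o[:300,400:]=cv2.resize(t[190:310,270:430],(400,300),interpolation=2);o[300:,:400]=cv2.resize(p,(400,300));o[300:,400:]=cv2.resize(t,(400,300))
cv2.imwrite('pics/c4.png',o)
s=pickle.load(open('pics/d.pkl','rb'));m=cv2.inRange(cv2.cvtColor(b,cv2.COLOR_BGR2HSV),(20,110,185),(35,255,255));m[300:]=0
n,l,st,ce=cv2.connectedComponentsWithStats(m);i=1+st[1:,4].argmax();c=max(cv2.findContours((l==i).astype(np.uint8),0,2)[0],key=cv2.contourArea)
print(cv2.minAreaRect(np.array([onz('wrist',q[0],94,s)[:2] for q in c],np.float32)),'exp centre',537.8,67.1,'size 22x30 if z is 94')
E
```

```text
t: 21.45
position: [537.0, 66.0, 83.3]
orientation: [[-1.0, 0.001, -0.001], [0.001, 1.0, -0.001], [0.001, -0.001, -1.0]]
contact_force: [-0.3, -0.2, -0.3]
grip_width: 59.6
gripper_force: 0.0
t: 22.25
position: [537.4, 66.9, 244.0]
orientation: [[-1.0, -0.0, 0.001], [-0.0, 1.0, 0.0], [-0.001, 0.0, -1.0]]
contact_force: [0.6, -0.0, -1.3]
grip_width: 59.7
gripper_force: 0.0
[537.4106633   66.89859724 244.02800145] [ 0.61514536 -0.04637675 -1.33365466] 59.72431917366982
((537.7051391601562, 67.9565200805664), (28.846370697021484, 19.717927932739258), 89.97673797607422) exp centre 537.8 67.1 size 22x30 if z is 94
```

View pics/c4.png

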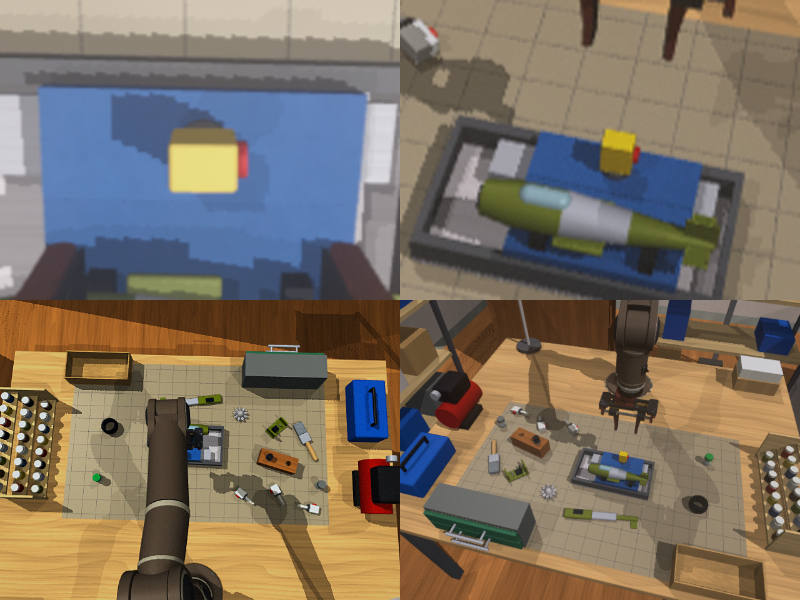

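The pin is seated on the blue plate at (537.7, 68), its red button is out on the +y side, and the other items haven't moved. The gripper is clear, so I'm handing in.

```bash
python3 -c "
from plant import job
print(job.finish_job())"
```

```text
the job is handed in; nothing more can be done
None
```

The yellow pin is fully home in the carriage and index bar with its red button sprung back out. I pressed with at most about 15 N (limit 60 N), moved nothing else on the bench, and handed the job in after about 22 s; the hand-in returned no verdict.

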